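# Lay out cam caps and valve gear in the foam inserts

## Task

Lay the stripped cylinder-head parts out in the two foam inserts so that they go back where they came from: press each camshaft bearing cap fully home in the cutout of its own length, stand the valve spring in the round pocket to the left of the long cap with its retainer on top, boss down in the coil, and set the bucket tappet open side up in the round pocket to the right of the short cap (left and right as the robot sees them). Leave the loose bolt and spark plug where they are, and let go of everything at the end.

Things in the scene. Friction and masses are not known exactly. Their poses are not given: they have to be found in the camera images.
- cap_long: camshaft bearing cap, the long one: aluminium arched bridge standing on its feet, 92 mm long (y axis). Middle crown 34 mm long, 30 wide (x), 34 high, flat faces to +x and -x, a 22 mm half-round bore through it below 12 mm; each end a round-ended ear 18 mm wide, 18 high, with a bolt hole. Origin: centre of the underside, z up. Same either way round. Loose, 0.1 kg
- cap_short: camshaft bearing cap, the short one: aluminium arched bridge standing on its feet, 62 mm long (y axis). Middle crown 34 mm long, 30 wide (x), 34 high, flat faces to +x and -x, a 22 mm half-round bore through it below 12 mm; each end a round-ended ear 18 mm wide, 18 high, with a bolt hole. Origin: centre of the underside, z up. Same either way round. Loose, 0.1 kg
- spring: valve spring: steel coil standing upright, 34 mm outside diameter, 24 mm bore, 42 mm high, far too stiff to give under the gripper. Origin at the centre of the underside, z up. Loose, about 70 g
- retainer: valve spring retainer: small steel disc lying boss down, 13 mm high. Tapered boss 6 mm high (14 mm across at the foot, 20 at the flange) that drops into the spring's bore; flange 32 mm in diameter, 6 to 11 mm up; 23 mm step with a dark centre hole on top. Origin: centre of the boss's foot, z up; seated, it lies 36 mm above the spring's origin. Loose, 30 g
- tappet: bucket tappet: plain steel cup standing open side up, 38 mm in diameter, 28 mm high, wall 3 mm, small stud in the middle of its floor. Origin at the centre of the underside, z up. Loose, about 60 g
- insert_long: fixed foam insert, dark grey, 84 (x) by 220 (y) by 20 mm high; cutouts 14 mm deep, blue floor 6 mm up. In the middle a cutout shaped as the long cap, 4 mm larger all round (100 mm along y, 38 wide, 26 at the ends). Round 46 mm pockets centred 78 mm from the origin along +y (left, seen from the robot) and -y (right). Turned at most 0.22 rad. Origin: centre of the underside, z up. Left or right of the two
- insert_short: fixed foam insert, dark grey, 84 (x) by 220 (y) by 20 mm high; cutouts 14 mm deep, blue floor 6 mm up. In the middle a cutout shaped as the short cap, 4 mm larger all round (70 mm along y, 38 wide, 26 at the ends). Round 46 mm pockets centred 78 mm from the origin along +y (left, seen from the robot) and -y (right). Turned at most 0.22 rad. Origin: centre of the underside, z up. Left or right of the two
- bolt: bystander: dark flange bolt standing on its head, 24 mm flange, 47 mm high. Origin at the centre of the underside. Loose, not part of the layout
- spark_plug: bystander: spark plug lying on the bench, about 75 mm long (its x axis) and 21 mm thick, white insulator. Origin below its hexagon. Loose, not part of the layout
Things that resemble listed ones, but are neither listed nor needed, are in the scene too. Leave any blue or green look-alike of the retainer alone.

How it is judged:
At the end, for the whole second after the job is handed in: Caps on the floor of their own cutouts (within 9 mm across, 11 mm along, 0.2 rad), spring in the long insert's left pocket and tappet open side up in the short insert's right one (within 11 mm, upright), retainer boss down on the spring (within 7 mm); all at rest (x of cap_long in the frame of insert_long between -0.009 and 0.009 m and y of cap_long in the frame of insert_long between -0.011 and 0.011 m and z of cap_long in the frame of insert_long between 0.003 and 0.01 m and angle between the y axis of cap_long and the y axis of insert_long, either way round below 0.2 rad and angle between each of cap_long, cap_short, spring, tappet's own z axis and vertical below 0.12 rad and x of cap_short in the frame of insert_short between -0.009 and 0.009 m and y of cap_short in the frame of insert_short between -0.011 and 0.011 m and z of cap_short in the frame of insert_short between 0.003 and 0.01 m and angle between the y axis of cap_short and the y axis of insert_short, either way round below 0.2 rad and x of spring in the frame of insert_long between -0.011 and 0.011 m and y of spring in the frame of insert_long between 0.067 and 0.089 m and z of spring in the frame of insert_long between 0.003 and 0.01 m and x of tappet in the frame of insert_short between -0.011 and 0.011 m and y of tappet in the frame of insert_short between -0.089 and -0.067 m and z of tappet in the frame of insert_short between 0.003 and 0.01 m and horizontal distance between retainer and spring below 0.007 m and z of retainer in the frame of spring between 0.033 and 0.039 m and angle between retainer's own z axis and vertical below 0.15 rad and linear speed of each of cap_long, cap_short, spring, tappet, retainer below 0.02 m/s and angular speed of each of cap_long, cap_short, spring, tappet, retainer below 0.3 rad/s); the robot touches nothing.
It fails at once if the loose bolt is shifted more than 30 mm (distance of bolt from where it was at the start of the episode above 0.03 m).
It fails at once if the spark plug is shifted more than 30 mm (distance of spark_plug from where it was at the start of the episode above 0.03 m).
It also fails if it takes over 99 s, if anything falls off the work surface, if the arm or the gripper's body presses on something with over 40 N, if the wrist force passes 120 N, or if a joint passes its speed limit or range.

## Robot

A 7-joint arm with a two-finger parallel gripper is mounted at the origin on the work surface. World frame = base frame: x ahead of the robot, y to its left, z up, the work surface at z = 0. Lengths are in m, angles in rad, forces in N, time in s.
With the tool pointing down it reaches from about 0.425 to 0.825 m from the base axis. Payload 3.6 kg.
Tool frame: the origin (TCP) lies where the fingers leave the gripper's body, on its centre line; the fingertips stand 73 mm ahead of it and the grasp point (between the pads) lies 54 mm ahead of it; z points along the fingers, y is the line along which they close (so a half turn about z gives the same grasp; the last joint's range is limited). The gripper opens to 85 mm and grips with 20 to 120 N. Pads are 22 mm wide; open, the fingers measure 114 mm over their backs; the gripper's body (76 mm by 85 mm) begins 54 mm behind the grasp point. The pads swing forward as they close: fully open they stand 13 mm farther back than shut.
Start: joints at [-1.262, 0.615, -0.013, 1.423, 0.008, 1.103, -0.04], TCP at [0.214, 0.614, 0.304] pointing down, gripper open.
Joint ranges: [-3.12, 3.12], [-0.3, 2.06], [-1.34, 1.32], [0.26, 2.42], [-1.36, 4.5], [0.01, 1.98], [-2.84, 2.84]. Speed limits (rad/s): [2.79, 2.79, 3.14, 3.14, 3.14, 3.14, 3.14].

## Interface

Orientations are given as a unit quaternion [x, y, z, w].
In Python, from station import arm, snapshot, camera_info, ticket gives the robot as it stands. Calls block until the motion is done:
- arm.movep(position, orientation): joint-space move of the TCP to a pose.
- arm.line_to(position, velocity=0.15, ori=None): straight line of the TCP; ori=None keeps the orientation; velocity is the mean speed in m/s.
- arm.move_j(angles): joint-space move.
- arm.move_gripper(opening, effort=None): opening from 0.0 (shut) to 1.0 (fully open); effort is the grip in N (None keeps the last); returns when the fingers have stopped.
- arm.pause(seconds).
- arm.ik(position, orientation): joint angles nearest the present ones, or None.
- snapshot(name): name is "side" or "top" or "wrist"; returns the picture (400x640x3 uint8, blue, green, red); there is no depth.
- camera_info(name): a dict with "fx", "fy", "cx", "cy" (pixels), "R" (3x3) and "t" (3): a world point X has camera coordinates R X + t; the wrist camera has in their place "T_tool_cam" (4x4, takes a point from camera to tool coordinates, whose origin is the TCP and whose axes are the flange's). Camera axes: x right, y down, z forward; pixel columns grow to the right and rows downward; lengths in m; the calibration is good to about 2 mm. The wrist camera is an equidistant fisheye: a pixel r from the principal point sees the ray r / f radians off the axis. A picture is of the moment at which its call begins: read the wrist's pose just before it. camera_info takes no time and is no camera call.
A pose or a line that the arm cannot do raises arm.MotionError and nothing moves.
- ticket.finish_job(): hands the job in; it is judged then, once.
Readings, each from a call of its own:
- arm.read_time(): time.
- arm.read_joint_positions(): joint angles.
- arm.read_dq(): joint speeds.
- arm.read_effort(): joint torques, N m.
- arm.read_tool_pos(): TCP position.
- arm.read_eef_rot(): TCP orientation.
- arm.read_ft_force(): force on the tool from outside, world axes, zero at the start.
- arm.read_wrist_torque(): the same for the moment, N m.
- arm.read_opening(): opening from 0.0 (shut) to 1.0 (fully open).
- arm.read_finger_force(): force on a finger pad.
Only numpy, scipy, OpenCV 4.12 (cv2) and the standard library are available. Lean on these libraries where they do the work, as an engineer would, in place of code of your own. Each camera call takes 0.05 s, during which the arm holds its last target. There are 200 camera calls.

## Working session

There is one attempt and no reset: what is moved stays moved. The work goes in short steps, each a Python script; the robot and the scene stay as the last script left them, time stands still between calls to the robot, and variables do not carry over. Pictures are saved under pics/ and viewed, at most 14 in all, crops included, and the job is handed in when it is done.

```bash
mkdir -p pics && ls && python3 - <<'E'
from station import arm, snapshot, camera_info
import cv2
for n in("top","side","wrist"):
    cv2.imwrite(f"pics/{n}0.png",snapshot(n)); 
    c=camera_info(n); print(n,{k:(v.tolist() if hasattr(v,'tolist') else v) for k,v in c.items()})
print(arm.read_tool_pos(),arm.read_eef_rot(),arm.read_time())
E
```

```text
pics
top {'fx': 370.3078855439822, 'fy': 370.3078855439822, 'cx': 320.21324438012823, 'cy': 199.2675476158168, 'R': [[-0.019490889091144492, -0.9997382906762328, -0.011977286762903657], [-0.9926343344202498, 0.020782291546993046, -0.1193531503066566], [0.11957082993984894, 0.00956276705874962, -0.992779618099443]], 't': [0.03314885407993602, 0.5174828541769996, 0.9828097455332863]}
side {'fx': 435.7576892546027, 'fy': 435.7576892546027, 'cx': 317.97257367151934, 'cy': 199.8635668327917, 'R': [[-0.9819034997266177, -0.18927979342465379, -0.006219085603210712], [-0.14267032898110174, 0.7609107729836969, -0.6329770712954594], [0.12454193853093773, -0.6206351225627447, -0.7741455613697483]], 't': [0.49888137129589116, 0.09671226879375103, 0.9889623833468792]}
wrist {'fx': 309.70691628693146, 'fy': 309.70691628693146, 'cx': 317.47809981478133, 'cy': 193.74937124259353, 'T_tool_cam': [[-0.00026217558293555233, -0.9571712677022006, -0.2895221849000928, 0.07345947313940394], [0.9999998654665088, -0.00012136157739230796, -0.0005043196701201353, -0.0007863323346866125], [0.00044758342892639504, -0.2895222781699663, 0.9571711707486517, -0.06921111729578283], [0.0, 0.0, 0.0, 1.0]]}
[0.21340946 0.61350455 0.30297944] [ 1.66595835e-01  9.86024761e-01 -9.86663377e-04 -1.60664593e-04] 0.15
```

View pics/top0.png

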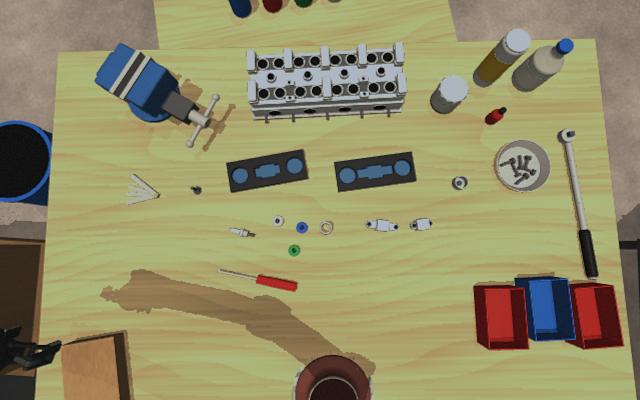

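View pics/side0.png

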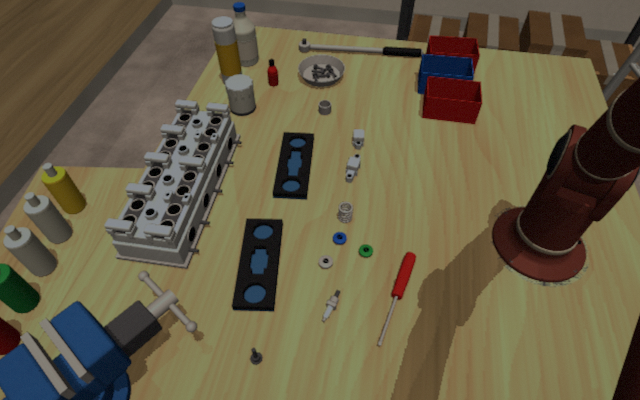

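The top view shows two inserts, at (267,170) and (375,171). The caps are at (381,226), longer, and (422,224), and the spring is at (326,228). The retainer-like discs are steel (278,221), blue (302,228) and green (294,250). The tappet is at (460,183), the bolt at (196,189) and the plug at (241,231). Next I'll get rough positions, then wrist views from two places.

```bash
cat > h.py <<'E'
import numpy as np, cv2
from scipy.spatial.transform import Rotation as Ro
from scipy.optimize import least_squares
from station import arm, snapshot, camera_info, ticket
def q(yaw): return (Ro.from_euler('z',yaw)*Ro.from_euler('x',np.pi)).as_quat()  # tool down, tool x at yaw
def ray(name,px,pose=None):
    c=camera_info(name); u=np.array(px,float)-[c["cx"],c["cy"]]
    if name!="wrist":
        R=np.array(c["R"]); d=R.T@np.array([u[0]/c["fx"],u[1]/c["fy"],1]); return -R.T@np.array(c["t"]),d/np.linalg.norm(d)
    r=np.hypot(*u); th=r/c["fx"]; d=np.array([*(u/max(r,1e-9)*np.sin(th)),np.cos(th)])
    T=np.array(c["T_tool_cam"]); W=Ro.from_quat(pose[1])
    return W.apply(T[:3,3])+pose[0], W.apply(T[:3,:3]@d)
def at(name,px,z,pose=None):
    o,d=ray(name,px,pose); return o+d*(z-o[2])/d[2]
def tri(rays):
    A=sum(np.eye(3)-np.outer(d,d) for o,d in rays); b=sum((np.eye(3)-np.outer(d,d))@o for o,d in rays)
    return np.linalg.solve(A,b)
def wproj(X,pose):
    c=camera_info("wrist"); T=np.array(c["T_tool_cam"])
    p=T[:3,:3].T@(Ro.from_quat(pose[1]).inv().apply(np.array(X)-pose[0])-T[:3,3])
    r=np.hypot(p[0],p[1]); th=np.arctan2(r,p[2]); return np.array([c["cx"],c["cy"]])+c["fx"]*th*p[:2]/max(r,1e-9)
def wshot(name):
    pose=(np.array(arm.read_tool_pos()),np.array(arm.read_eef_rot())); im=snapshot("wrist")
    cv2.imwrite(f"pics/{name}.png",im); np.savez(f"pics/{name}.npz",p=pose[0],q=pose[1]); return im,pose
def load(name):
    d=np.load(f"pics/{name}.npz"); return cv2.imread(f"pics/{name}.png"),(d["p"],d["q"])
E
python3 - <<'E'
from h import *
for n,p,z in [("insL",(267,170),.02),("insR",(375,171),.02),("capl",(381,226),.03),("caps",(422,224),.03),("spring",(326,228),.042),("ret",(278,221),.01),("blue",(302,228),.01),("green",(294,250),.01),("tap",(460,183),.028),("bolt",(196,189),.02),("plug",(241,231),.01)]:
    print(n,at("top",p,z).round(3))
for nm,y,yaw in[("a",.12,np.pi),("b",-.1,np.pi)]:
    arm.movep([.53,y,.33],q(yaw)); wshot("w"+nm); print(arm.read_time(),arm.read_tool_pos(),arm.read_joint_positions())
im=cv2.imread("pics/top0.png")
cv2.imwrite("pics/topc.png",cv2.resize(im[140:265,180:480],(800,333),interpolation=cv2.INTER_CUBIC))
E
```

```text
insL [0.605 0.17  0.02 ]
insR [ 0.596 -0.132  0.02 ]
capl [ 0.442 -0.141  0.03 ]
caps [ 0.445 -0.252  0.03 ]
spring [0.439 0.009 0.042]
ret [0.462 0.141 0.01 ]
blue [0.441 0.075 0.01 ]
green [0.381 0.098 0.01 ]
tap [ 0.555 -0.362  0.028]
bolt [0.555 0.369 0.02 ]
plug [0.437 0.244 0.01 ]
2.3083 [0.52981718 0.12134703 0.3298853 ] [-0.30510797  0.42258918  0.05890269  1.69856289 -0.02909255  1.0213645
  1.33688302]
3.2417 [ 0.53060281 -0.09696474  0.3299174 ] [ 0.073676    0.41671502  0.09870999  1.71041993 -0.0493703   1.01689415
  1.76545978]
```

View pics/wa.png

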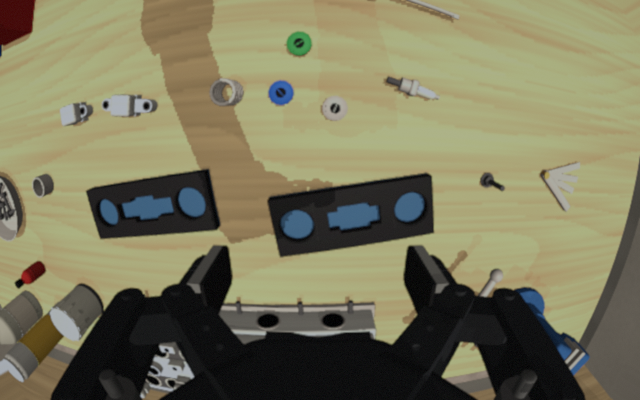

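View pics/wb.png

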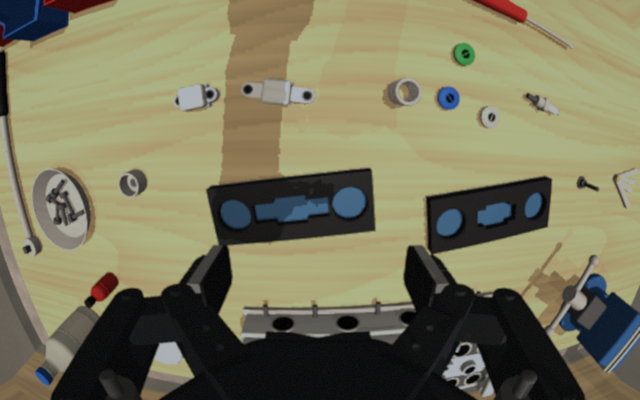

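The wrist views agree with the top view:
- **Inserts:** the long one is at wb (292,205), with its left pocket at (350,202). The short one is at wa (352,215), with its right pocket at (297,224).
- **Caps:** the long one is at wb (278,93) and the short one at (197,97).
- **Spring and tappet:** wb (405,92) and wb (133,183).
- **Retainer candidates:** steel at wb (489,117), blue (449,98) and green (464,54). The steel one fits the description.

Next I'll take close views from above and confirm the retainer in a crop.

```bash
python3 - <<'E'
from h import *
V=[("cR",.52,.08,.2),("cI",.67,.17,.23),("cJ",.67,-.13,.23),("cT",.63,-.35,.2),("cC",.52,-.2,.2)]
tg={"cR":(.45,.08),"cI":(.605,.17),"cJ":(.6,-.13),"cT":(.555,-.36),"cC":(.443,-.2)}
tiles=[]
for n,x,y,z in V:
    arm.movep([x,y,z],q(np.pi)); arm.pause(.25); im,p=wshot(n)
    c=wproj([*tg[n],.02],p).round().astype(int); x0=int(np.clip(c[0]-133,0,374)); y0=int(np.clip(c[1]-100,0,200))
    t=im[y0:y0+200,x0:x0+266].copy(); cv2.putText(t,f"{n} {x0},{y0}",(3,12),0,.4,(0,0,255),1); tiles.append(t)
    print(n,p[0].round(4),x0,y0)
tiles.append(np.zeros_like(tiles[0]))
m=np.vstack([np.hstack(tiles[:3]),np.hstack(tiles[3:])]); cv2.imwrite("pics/mos.png",m); print(arm.read_time())
E
```

```text
cR [0.5207 0.0785 0.2009] 187 6
cI [0.6693 0.1688 0.2301] 187 13
cJ [ 0.6704 -0.128   0.23  ] 183 6
cT [ 0.6313 -0.3476  0.2004] 170 0
cC [ 0.5207 -0.2013  0.1998] 187 0
9.1917
```

View pics/mos.png

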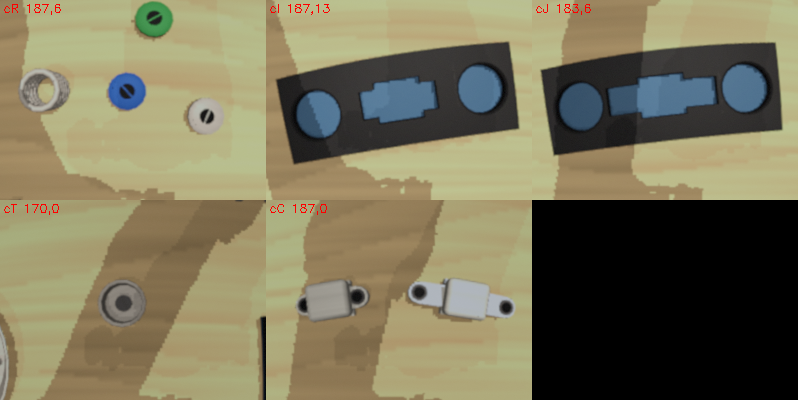

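The crop confirms the retainer: the steel disc at cR (392,123) with a dark centre, next to the blue (314,97) and green (341,25) look-alikes. Short insert in cI, long insert in cJ, tappet at cT (293,102), caps at cC (250,99) short and (387,98) long. Next I'll fit the inserts by model and zoom in on the parts.

```bash
cat > fit.py <<'E'
from h import *
from scipy.optimize import minimize
def blue(im):
    m=cv2.inRange(cv2.cvtColor(im,cv2.COLOR_BGR2HSV),(98,80,40),(115,255,255)); return m
def shapes(L):
    t=np.linspace(0,2*np.pi,60); c=np.c_[np.cos(t),np.sin(t)]*.023
    h=L/2; a=np.linspace(0,np.pi,20)
    e=np.c_[.013*np.cos(a),h-.013+.013*np.sin(a)]   # rounded end
    cr=np.array([[.019,.021],[.013,.021]]);  top=np.r_[cr,e,[[-.013,.021],[-.019,.021]]]
    return [c+[0,.078],c-[0,.078],np.r_[top,-top]]
def pred(par,L,pose,S=4):
    x,y,w,z=par; R=np.array([[np.cos(w),-np.sin(w)],[np.sin(w),np.cos(w)]]); out=np.zeros((400*S,640*S),np.uint8)
    for s in shapes(L):
        ms=[]
        for dz in(0,.014):
            P=[wproj([*(R@p+[x,y]),z+dz],pose) for p in s]
            m=np.zeros_like(out); cv2.fillPoly(m,[(np.array(P)*S+S/2-.5).round().astype(np.int32)],255); ms.append(m)
        out|=ms[0]&ms[1]
    return cv2.resize(out,(640,400),interpolation=cv2.INTER_AREA)
def fit(par,L,views):
    D=[]
    for n in views:
        im,pose=load(n); b=blue(im); roi=cv2.dilate(pred(par,L,pose),np.ones((25,25))); D.append((b&(roi>0)*np.uint8(255),pose))
    f=lambda p: sum(np.abs(pred(p,L,po).astype(float)-b).sum()/max(b.sum(),1) for b,po in D)
    par=np.array(par); s=np.vstack([par]+[par+d for d in np.diag([.006,.006,.05,.004])])
    r=minimize(f,par,method="Nelder-Mead",options=dict(initial_simplex=s,xatol=1e-4,fatol=1e-4,maxiter=120)); return r.x.round(4),round(r.fun,3)
E
python3 - <<'E'
from fit import *
print("short",fit([.605,.17,.12,.006],.07,["cI","wa"]),fit([.605,.17,.12,.006],.07,["cI"]))
print("long",fit([.597,-.13,.12,.006],.1,["cJ","wb"]),fit([.597,-.13,.12,.006],.1,["cJ"]))
g=lambda n,x,y,w,h,s: cv2.resize(load(n)[0][y:y+h,x:x+w],(w*s,h*s),interpolation=cv2.INTER_CUBIC)
A=g("cC",210,70,133,60,3); B=g("cC",330,70,133,60,3)
C=g("cR",195,60,80,60,5); D=g("cR",350,90,80,60,5)
E_=g("cT",253,72,80,60,5); F=g("wb",165,65,160,60,5)[:,:400] 
G=g("wb",165,65,160,60,5)
cv2.imwrite("pics/z.png",np.vstack([np.hstack([A,B,np.zeros((180,2,3),np.uint8)]),np.hstack([g("cR",195,60,80,60,3),g("cR",350,90,80,60,3),g("cT",253,72,80,60,3),np.zeros((180,80,3),np.uint8)]),cv2.resize(G,(800,240) )[:240]] if 0 else [np.hstack([A,B])[:, :798],np.hstack([g("cR",195,60,80,60,3),g("cR",350,90,80,60,3),g("cT",253,72,80,60,3),np.zeros((180,78,3),np.uint8)]),np.hstack([g("wb",165,70,160,50,3),g("wb",380,70,106,50,3)])[:,:798]]))
E
```

```text
Traceback (most recent call last):
  File "fit.py", line 26, in fit
    r=minimize(f,par,method="Nelder-Mead",options=dict(initial_simplex=s,xatol=1e-4,fatol=1e-4,maxiter=120)); return r.x.round(4),round(r.fun,3)
  File "fit.py", line 24, in <lambda>
    f=lambda p: sum(np.abs(pred(p,L,po).astype(float)-b).sum()/max(b.sum(),1) for b,po in D)
                ~~~^^^^^^^^^^^^^^^^^^^^^^^^^^^^^^^^^^^^^^^^^^^^^^^^^^^^^^^^^^^^^^^^^^^^^^^^^
  File "fit.py", line 24, in <genexpr>
    f=lambda p: sum(np.abs(pred(p,L,po).astype(float)-b).sum()/max(b.sum(),1) for b,po in D)
                           ~~~~^^^^^^^^
  File "fit.py", line 16, in pred
    P=[wproj([*(R@p+[x,y]),z+dz],pose) for p in s]
       ~~~~~^^^^^^^^^^^^^^^^^^^^^^^^^^
  File "h.py", line 19, in wproj
    c=camera_info("wrist"); T=np.array(c["T_tool_cam"])
ValueError: time passes only in moves, steps and waits
```

Camera_info must be called sparingly, so I'll cache it.

```bash
sed -i 's/^from station import.*/from functools import lru_cache\nimport station\nfrom station import arm, snapshot, ticket\ncamera_info=lru_cache(station.camera_info)/' h.py && python3 - <<'E'
from fit import *
print("short",fit([.605,.17,.12,.006],.07,["cI","wa"]),fit([.605,.17,.12,.006],.07,["cI"]))
print("long",fit([.597,-.13,.12,.006],.1,["cJ","wb"]),fit([.597,-.13,.12,.006],.1,["cJ"]))
def g(n,x,y,w,h,s=3): return cv2.resize(load(n)[0][y:y+h,x:x+w],(w*s,h*s),interpolation=cv2.INTER_CUBIC)
cv2.imwrite("pics/z.png",np.vstack([np.hstack([g("cC",210,70,133,60),g("cC",330,70,133,60)]),
 np.hstack([g("cR",195,60,88,60),g("cR",350,90,89,60),g("cT",253,72,89,60)]),
 np.hstack([g("wb",165,70,160,50),g("wb",380,70,106,50)])]))
E
```

```text
short (array([0.6042, 0.1695, 0.1598, 0.007 ]), np.float64(0.201)) (array([0.6044, 0.1697, 0.1589, 0.0073]), np.float64(0.079))
long (array([ 0.5945, -0.1332,  0.1125,  0.0068]), np.float64(0.177)) (array([ 0.5949, -0.1333,  0.1142,  0.0087]), np.float64(0.071))
```

View pics/z.png

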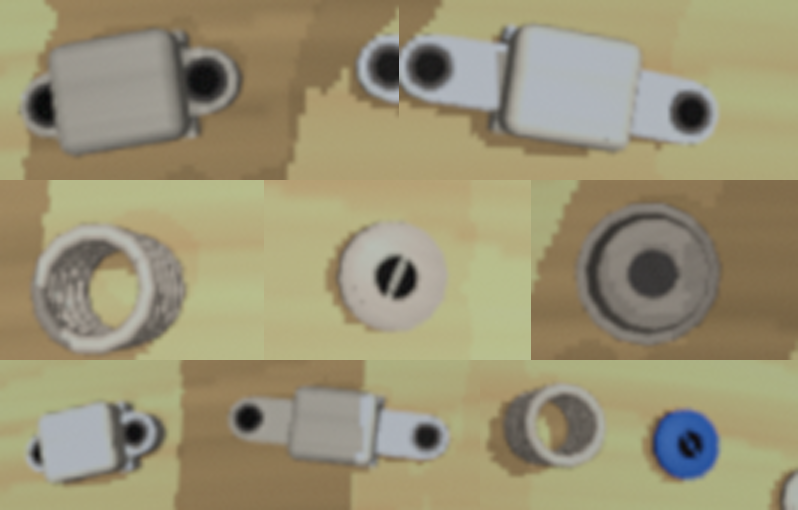

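The zoom shows every part clearly. In cC, crown centres are at (249,100) short and (388,99) long, with the long cap's holes at (340,92) and (427,107). The spring's rim is at cR (226,96), the retainer at cR (392.5,122) and the tappet's rim at cT (292,102). I'll triangulate these.

```bash
python3 - <<'E'
from h import *
P={n:load(n)[1] for n in("wa","wb","cR","cC","cT")}
S={"caps":(.034,[("cC",(249,100.3)),("wb",(191,96.7))]),"capl":(.034,[("cC",(388,98.9)),("wb",(273.2,91.3))]),
"lh1":(.018,[("cC",(340,92)),("wb",(247,88.5))]),"lh2":(.018,[("cC",(426.6,107)),("wb",(307,95))]),
"spring":(.042,[("cR",(226.1,95.8)),("wb",(408,91.7))]),"ret":(.011,[("cR",(392.5,122)),("wb",(489,117)),("wa",(334.5,108))]),
"tap":(.028,[("cT",(292,102.3)),("wb",(132.5,182.5))])}
for n,(z,v) in S.items():
    print(n,"tri",tri([ray("wrist",p,P[k]) for k,p in v]).round(4),*[at("wrist",p,z,P[k])[:2].round(4) for k,p in v])
def yaw(a,b,z): d=at("wrist",b,z,P["cC"])-at("wrist",a,z,P["cC"]); return np.arctan2(-d[0],d[1])
f=lambda x,y,x0:(x0+x/3,70+y/3)
print("yaws",yaw((340,92),(426.6,107),.018),yaw(f(121,25,330),f(241,42,330),.034),yaw(f(106,133,330),f(231,150,330),.034),
 "short",yaw(f(50,47,210),f(170,30,210),.034),yaw(f(65,153,210),f(186,136,210),.034))
for y in (np.pi,np.pi-.3,np.pi/2,0,-np.pi/2): print(y,arm.ik([.44,-.14,.08],q(y)) is not None, arm.ik([.6,-.13,.1],q(y)) is not None, arm.ik([.595,.17,.1],q(y)) is not None)
E
```

```text
caps tri [ 0.4435 -0.2554  0.0287] [ 0.4439 -0.2542] [ 0.4434 -0.2531]
capl tri [ 0.4428 -0.1494  0.0371] [ 0.4429 -0.1487] [ 0.4426 -0.1498]
lh1 tri [ 0.4378 -0.1844  0.0197] [ 0.4382 -0.1843] [ 0.4372 -0.1847]
lh2 tri [ 0.4474 -0.1109  0.0167] [ 0.4476 -0.1114] [ 0.4472 -0.1108]
spring tri [0.4399 0.0085 0.038 ] [0.4398 0.0097] [0.4403 0.0073]
ret tri [0.4627 0.1421 0.0059] [0.4624 0.1411] [0.4629 0.1388] [0.4624 0.1416]
tap tri [ 0.5573 -0.3695  0.0117] [ 0.5573 -0.3682] [ 0.5531 -0.3581]
yaws -0.1286279360916737 -0.08533613290789056 -0.09813300878762203 short 0.08392216688488334 0.1011474685265
3.141592653589793 True True True
2.8415926535897933 True True True
1.5707963267948966 True True True
0 True True True
-1.5707963267948966 True True True
```

```bash
cat >> h.py <<'E'
LONG=(.5946,-.1332,.113); SHORT=(.6043,.1696,.1595)
def pocket(ins,dy):
    x,y,w=ins; return np.array([x-dy*np.sin(w),y+dy*np.cos(w)])
def hover(xy,yaw,z=.2):
    t=np.array([*xy,z]); arm.movep(t,q(yaw)); arm.pause(.15)
    e=np.array(arm.read_tool_pos())-t; print(" hover err",(e*1000).round(1), "yaw",Ro.from_quat(arm.read_eef_rot()).as_matrix()[:2,0].round(3)); return e
def down(xy,z,yaw,v=.12):
    t=np.array([*xy,z]); arm.line_to(t+[0,0,.02],velocity=.2,ori=q(yaw)); arm.pause(.1)
    e=np.array(arm.read_tool_pos())-(t+[0,0,.02]); arm.line_to(t-e,velocity=v,ori=q(yaw)); arm.pause(.15)
    print(" at",(np.array(arm.read_tool_pos())-t).round(4),"F",np.round(arm.read_ft_force(),1))
def up(z=.2):
    p=np.array(arm.read_tool_pos()); p[2]=z; arm.line_to(p,velocity=.25)
def pick(xy,z,yaw,op=1.,N=40):
    arm.move_gripper(op); hover(xy,yaw); down(xy,z,yaw); arm.move_gripper(0,N)
    print(" grip",arm.read_opening(),arm.read_finger_force()); up()
    print(" lifted",arm.read_opening(),np.round(arm.read_ft_force(),1),arm.read_time())
def place(xy,z,yaw,op=.6):
    hover(xy,yaw); down(xy,z,yaw,.06); arm.move_gripper(op); up(); print(" done",arm.read_opening(),arm.read_time())
E
python3 - <<'E'
from h import *
pick((.4428,-.148),.088,-np.pi/2-.125)
wshot("held")
place(LONG[:2],.095,-np.pi/2+LONG[2])
E
```

```text
hover err [ 0.6 -0.3 -0.1] yaw [-0.126 -0.992]
 at [-0.0005 -0.0002 -0.0003] F [-0.4  0.3 -0.2]
 grip 0.3394528788063614 40.645431876182556
 lifted 0.3402865379873475 [ 0.3  0.1 -0.9] 12.7
 hover err [-1.4 -0.4 -0.8] yaw [ 0.113 -0.994]
 at [-0.0014 -0.0005 -0.0018] F [-1.3 -1.7  5.4]
 done 0.5998234605487897 15.8167
```

```bash
python3 - <<'E'
from h import *
pick((.4437,-.2545),.088,-np.pi/2+.105)
place(SHORT[:2],.096,-np.pi/2+SHORT[2])
arm.movep([.67,.03,.24],q(np.pi)); arm.pause(.2); im,p=wshot("v1"); print(arm.read_time())
cv2.imwrite("pics/v1c.png",cv2.resize(im[60:260,120:520],(800,400),interpolation=cv2.INTER_CUBIC))
E
```

```text
hover err [1.7 1.5 0.6] yaw [ 0.108 -0.994]
 at [-0.0007 -0.0003 -0.0005] F [-0.  -0.1  0. ]
 grip 0.3408944103023639 40.21858513355255
 lifted 0.3383845227738341 [-0.8  0.4 -1.2] 19.5333
 hover err [ 0.5 -1.8 -0.2] yaw [ 0.156 -0.988]
 at [-0.001  -0.001  -0.0024] F [-0.5 -0.8 -1.1]
 done 0.5988394782307859 23.6
24.9667
```

View pics/v1c.png

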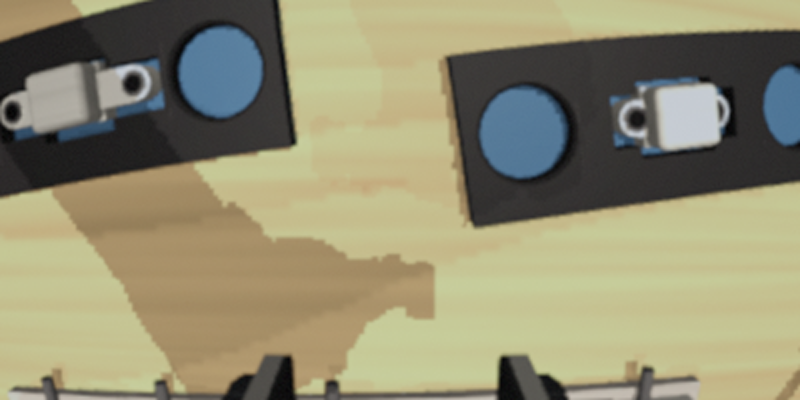

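Both caps are inside their cutouts; the long cap's holes are at v1 (126.5,115.5) and (187,101.5). A quick seating check by projection will tell, and then the spring.

```bash
python3 - <<'E'
from h import *
p=load("v1")[1]
for px in[(126.3,115.2),(186.8,101.2)]:
    print([at("wrist",px,z,p)[:2].round(4) for z in(.024,.038)])
print("expected",pocket(LONG,-.037).round(4),pocket(LONG,.037).round(4),"crown",[wproj([*LONG[:2],z],p) .round(1)for z in(.04,.054)],[wproj([*SHORT[:2],z],p).round(1) for z in(.04,.054)])
pick((.4401,.009),.089,-np.pi/2)
place(pocket(LONG,.078),.097,-np.pi/2+LONG[2],op=.7)
E
```

```text
[array([ 0.5967, -0.1689]), array([ 0.5967, -0.1591])]
[array([ 0.589 , -0.0957]), array([ 0.5894, -0.0895])]
expected [ 0.5988 -0.17  ] [ 0.5904 -0.0964] crown [array([146.2, 110.7]), array([138.7, 111.5])] [array([467.5, 119.4]), array([474.4, 120.5])]
 hover err [1.3 0.4 0.3] yaw [-0.002 -1.   ]
 at [-0.0004 -0.0002 -0.0002] F [ 0.2  0.2 -1.2]
 grip 0.3836943919644121 39.69771201373078
 lifted 0.3860480307858276 [ 0.4  0.2 -2.2] 28.8917
 hover err [-1.3  1.3 -0.4] yaw [ 0.116 -0.993]
 at [-0.0011 -0.0007 -0.0023] F [ 0.4 -0.1  0. ]
 done 0.6994855865055088 32.0
```

The long cap matches the seated height within 2 mm. Tappet next, then a look at the spring.

```bash
python3 - <<'E'
from h import *
pick((.5573,-.3682),.087,-np.pi/2)
place(pocket(SHORT,-.078),.096,-np.pi/2+SHORT[2],op=.75)
arm.movep([.67,-.01,.2],q(np.pi)); arm.pause(.2); im,p=wshot("v2"); print(arm.read_time())
print([wproj([*pocket(LONG,.078),.048],p).round(1), wproj([*pocket(SHORT,-.078),.034],p).round(1)])
cv2.imwrite("pics/v2c.png",cv2.resize(im[50:210,160:480],(800,400),interpolation=cv2.INTER_CUBIC))
E
```

```text
hover err [-0.   0.1 -0.2] yaw [ 0. -1.]
 at [-0.0004  0.0009 -0.0019] F [-0.3 -0.2 -0.8]
 grip 0.4332317645307174 40.22050514817238
 lifted 0.4337646825746433 [-1.1  0.9 -1.1] 38.4833
 hover err [ 0.2 -1.7  0.2] yaw [ 0.156 -0.988]
 at [-0.0009  0.0006 -0.0018] F [-0.2  0.1 -0.3]
 done 0.7489053369839632 42.6083
45.5333
[array([254.1,  89.9]), array([446.2, 133.7])]
```

View pics/v2c.png

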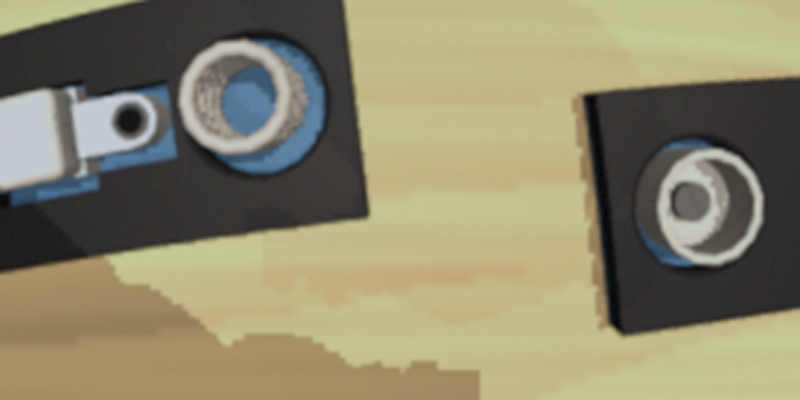

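The spring's rim is at v2 (254,88.8), against (254.1,89.9) predicted for a seated spring. The tappet is at (444,132.4), against (446,133.7). Both stand in their pockets. Now the retainer.

```bash
python3 - <<'E'
from h import *
sp=at("wrist",(254,88.8),.048,load("v2")[1])[:2]; print(sp.round(4),pocket(LONG,.078).round(4))
xy=(.4624,.1413); arm.move_gripper(.65); hover(xy,-np.pi/2); down(xy,.079,-np.pi/2,.06)
arm.move_gripper(0,30); zg=arm.read_tool_pos()[2]; print("grip",arm.read_opening(),arm.read_finger_force(),zg); up()
print("lifted",arm.read_opening(),arm.read_finger_force())
yw=-np.pi/2+LONG[2]; hover(sp,yw,.22); down(sp,zg+.042+.0045,yw,.05)
print("zrel",arm.read_tool_pos()[2]-zg-.042,arm.read_opening()); wshot("rel")
E
```

```text
[ 0.585  -0.0558] [ 0.5858 -0.0557]
 hover err [ 1.2 -0.5 -0.1] yaw [-0.003 -1.   ]
 at [-0.0006 -0.0004 -0.001 ] F [ 0.1 -0.3 -0.3]
grip 0.34781955392452035 29.42474216222763 0.07823558174435555
lifted 0.34812109957941173 29.694456160068512
 hover err [-0.7  2.5  0.1] yaw [ 0.118 -0.993]
 at [-0.0008 -0.0007 -0.0016] F [ 0.3 -0.7 -0.9]
zrel 0.002931103158280081 0.35071351542058726
```

View pics/rel.png

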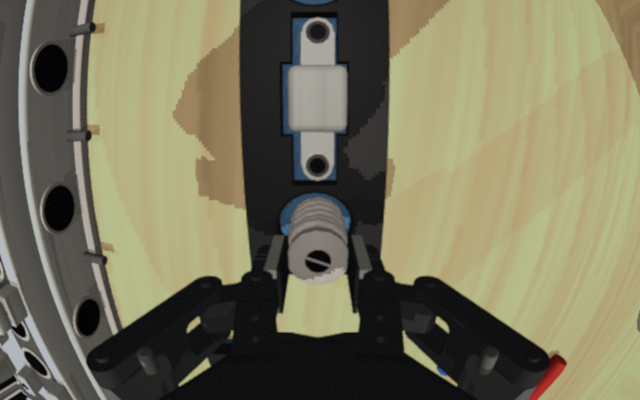

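The wrist view shows the retainer at (317,262), held level and centred over the coil, with the long cap flat in its cutout. I'll release it and check from two sides.

```bash
python3 - <<'E'
from h import *
arm.move_gripper(.42); arm.pause(.2); arm.move_gripper(.6); up(.22)
arm.movep([.65,-.02,.2],q(np.pi)); arm.pause(.2); im,p=wshot("v3"); print(arm.read_time())
print([wproj([*pocket(LONG,.078),z],p).round(1) for z in(.048,.053)])
s=snapshot("side")
a=cv2.resize(im[40:200,160:480],(800,400),interpolation=cv2.INTER_CUBIC)
b=cv2.resize(s[120:320,200:400],(200,200))
cv2.imwrite("pics/v3c.png",np.vstack([a,np.hstack([cv2.resize(s[130:200,260:330],(200,200),interpolation=cv2.INTER_CUBIC),cv2.resize(s[210:310,220:320],(200,200),interpolation=cv2.INTER_CUBIC),np.zeros((200,400,3),np.uint8)])]))
E
```

```text
54.675
[array([269.1, 117.1]), array([268. , 117.5])]
```

View pics/v3c.png

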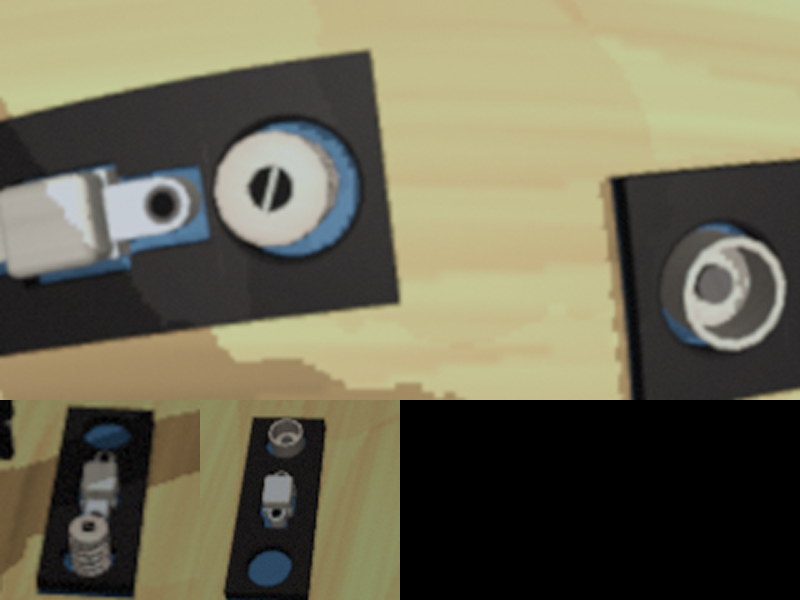

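The retainer sits level on the spring, at v3 (268.4,115.2) against (268,117.5) predicted. The tappet is upright at (454,157). The short cap's crown in v1, (462,118.5), matches the seated height and not the one perched on the foam. I'm handing the job in.

```bash
python3 -c "
from h import *
print(ticket.finish_job(),arm.read_time())"
```

```text
the job is handed in; nothing more can be done
the job is handed in; nothing more can be done
```

I've handed the job in at about 55 s on the robot's clock: both caps, the spring with its retainer and the tappet look seated in the final camera views, the gripper is clear of everything and the bolt and spark plug weren't touched, but no verdict came back.

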